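Line up tube offcuts by height for a stepped candle stand

ROBOT

A 6-joint arm with a two-finger parallel gripper is mounted at the origin on the work surface. World frame = base frame: x ahead of the robot, y to its left, z up, the work surface at z = 0. Lengths are in m, angles in degrees, forces in N, time in s.
With the tool pointing down it reaches from about 0.35 to 1 m from the base axis. Payload 7.1 kg.
Tool frame: the origin (TCP) lies midway between the tips of the shut fingers; the grasp point (between the pads) lies 19 mm behind it; z points along the fingers, y is the line along which they close (so a half turn about z gives the same grasp; the last joint's range is limited). The gripper opens to 85 mm and grips with 20 to 120 N. Pads are 22 mm wide; open, the fingers measure 114 mm over their backs; the gripper's body (76 mm by 85 mm) begins 54 mm behind the grasp point. The pads swing forward as they close: fully open they stand 13 mm farther back than shut.
Start: joints at [-77.75, 24.242, 93.386, -0, 62.372, -1.089], TCP at [0.144, -0.608, 0.231] pointing down, gripper open.
Joint ranges: [-172.04, 172.04], [-51.8, 120.97], [4.93, 147.93], [-75.15, 255.16], [6.16, 154.13], [-145.62, 145.62]. Speed limits (degrees/s): [136.94, 136.94, 172.46, 180, 180, 180].

INTERFACE

Orientations are given as [roll, pitch, yaw] about the fixed x, y, z axes, in that order (R = Rz(yaw) Ry(pitch) Rx(roll)).
In Python, from cell import get_state, read_camera, finish_job, look_for, spot_point gives the robot as it stands.
- The arm moves only by the tool apply_moves, never from a script. Its argument "targets" is a list of rows, each a list of 5 numbers: the opening, from 0 (shut) to 1 (fully open), then the shift along the tool's x, y, z in mm, then the turn about the tool's z in degrees. A call has 1 to 12 rows; each row shifts and turns the commanded pose from where the row before left it, along the tool's axes as they then stand; what a row does not reach is not made up. A row lasts 1/12 s, in which the tool goes at most 41.7 mm and 7.16 degrees, less where a joint would pass 70% of its speed; a pose out of reach is approached as far as the arm can. A call is refused whole if a number of a shift passes 41.7 or a number of a turn 7.16, either way. A call with a gripper value outside its range is refused whole. The fingers move at their own pace and stop on an object; "newtons" is the grip in N (left out, the last holds). Time passes only in rows, so rows that do not move let the fingers close. It gives the time, the measured TCP pose, the force, the opening and the grip force at its end, in the units of the state.
- get_state(): the state, without advancing time (a new reading comes with each control period).
- read_camera(name): name is "side" or "top" or "wrist"; returns a dict with "pixels" (420x560x3 uint8, red, green, blue), "depth" (420x560 float32, m along the optical axis (not along the pixel's ray), 0 where there is no reading), "vertical_fov" (degrees; the focal length in pixels is half the picture's height over the tangent of half this angle, whatever the lens; pixels are square), "cx", "cy" (the principal point, pixels), "view" (4x4, takes a point from world to camera coordinates); the wrist camera has in their place "T_tool_cam" (4x4, takes a point from camera to tool coordinates, whose origin is the TCP and whose axes are the flange's). Camera axes: x right, y down, z forward; pixel columns grow to the right and rows downward; lengths in m; the calibration is good to about 2 mm. A picture is of the moment at which its call begins: read the wrist's pose just before it.
- finish_job(): hands the job in; it is judged then, once.
Trained networks look in a picture, given as the dict that the camera call returned (one of the last four; its "shot" number tells which), for a name from the list of things; names that differ only in an ending like _2 or _b are one class to them, and where a whole thing is asked for, a point or a joint stands for the part that bears it (a point fixed in the world has none). Each returns a list of dicts, best first, with "score" (0 to 1); they miss things now and then, are a little off and sometimes report something else, mostly with a low value. They report only what shows in the picture. A call takes as long as a camera call. They do not tell look-alikes from the thing itself.
- look_for(target, picture): "bbox" ([centre column, centre row, width, height] in pixels, round what is visible of it).
- spot_point(target, picture): "uv" ([column, row] in pixels: a listed point, or the origin of a listed thing).
The state is a dict: "clock": time; "q": joint angles; "qvel": joint speeds; "effort": joint torques, N m; "tool_pos": TCP position; "ee_rot": TCP orientation; "force": force on the tool from outside, world axes, zero at the start; "ft_torque": the same for the moment, N m; "gripper_width": finger opening in m; "gripper_force": force on a finger pad.
Only numpy, scipy, OpenCV 4.12 (cv2) and the standard library are available. Lean on these libraries where they do the work, as an engineer would, in place of code of your own. Each camera call takes 0.05 s, during which the arm holds its last target. There are 200 camera calls.

TASK

Set out the stepped candle stand for tack-welding: stand the four steel tube offcuts upright on the four round pads of the flat bar, one centred on each pad, rising in order of height from the shortest on the pad next to the red triangular magnet to the tallest on the pad at the other end. Do not knock over the glass jar, and leave all four tubes standing still.

Things in the scene. Friction and masses are not known exactly. Their poses are not given: they have to be found in the camera images.
- square_tube: the shortest offcut: hollow square steel tube standing on end, 50 x 50 mm outside, 4 mm wall, 40 mm tall, about 0.2 kg. Origin at the centre of its lower end, z up along the tube, x and y square to its flat sides
- thin_pipe: the second shortest offcut: thin round steel pipe standing on end, 34 mm outside diameter, 3.5 mm wall, 65 mm tall, about 0.15 kg. Origin at the centre of its lower end, z up along the pipe
- wide_pipe: the second tallest offcut: wide round steel pipe standing on end, 60 mm outside diameter, 4 mm wall, 90 mm tall, about 0.4 kg. Origin at the centre of its lower end, z up along the pipe
- tall_pipe: the tallest offcut: round steel pipe standing on end, 42 mm outside diameter, 3.5 mm wall, 120 mm tall, about 0.35 kg. Origin at the centre of its lower end, z up along the pipe
- pad_1: the first pad of the row, at its left (+y) end: flat round metal disc, 70 mm across and 4 mm thick, fixed on the flat bar (80 mm wide, 8 mm thick); its top is 12 mm above the bench. Origin at the centre of its underside, 8 mm above the bench; z up. The four pads stand in a row along the bar, about 100 mm apart
- pad_2: the second pad from the left (+y): flat round metal disc, 70 mm across and 4 mm thick, fixed on the flat bar (80 mm wide, 8 mm thick); its top is 12 mm above the bench. Origin at the centre of its underside, 8 mm above the bench; z up. 
- pad_3: the third pad from the left (+y): flat round metal disc, 70 mm across and 4 mm thick, fixed on the flat bar (80 mm wide, 8 mm thick); its top is 12 mm above the bench. Origin at the centre of its underside, 8 mm above the bench; z up. 
- pad_4: the last pad of the row, at its right (-y) end: flat round metal disc, 70 mm across and 4 mm thick, fixed on the flat bar (80 mm wide, 8 mm thick); its top is 12 mm above the bench. Origin at the centre of its underside, 8 mm above the bench; z up. 
- magnet: red triangular welding magnet, a flat open triangle of round bar, 76 mm by 62 mm and 16 mm thick, fixed on the flat bar about 85 mm beyond the pad at one end of the row: beyond pad_1 or beyond pad_4, changing from start to start (a small steel screw clamp, 48 mm high above the bench, stands at the other end). Origin near the triangle's middle on its underside, 8 mm above the bench; z up
- jar: small amber glass jar with a steel lid, 50 mm across and 62 mm tall, standing loose on the bench among the offcuts. Origin at the centre of its underside, z up. A steel nut and a small gear (to 60 mm across, 22 mm high) also lie loose between neighbouring offcuts, 75 mm or more away in y; the near and far (-x, +x) sides of each offcut are clear for the fingers
Things that resemble listed ones, but are neither listed nor needed, are in the scene too. What is shaped like the thin_pipe but green or turquoise is not meant.

How it is judged:
By the outcome, as a careful person would: the job done as asked, in the order asked, and still so for the second after the job is handed in, with the robot touching nothing.
It also fails if it takes over 99 s, if anything falls off the work surface, if the arm or the gripper's body presses on something with over 40 N, if the wrist force passes 120 N, or if a joint passes its speed limit or range.

## Working session

There is one attempt and no reset: what is moved stays moved. The work goes in short steps, Python scripts to look and compute and a tool call to move; the robot and the scene stay as the last step left them, time stands still between calls to the robot, and variables do not carry over. Pictures are saved under pics/ and viewed, at most 14 in all, crops included, and the job is handed in when it is done.

Besides the shell and the picture viewer there is one more tool, called after "Request:" as name([rows], argument=value, ...), one row to a line, values as JSON. apply_moves: Moves the arm, as the interface text tells. Its arguments: {"type":"object","properties":{"targets":{"type":"array","items":{"type":"array","items":{"type":"number"}}},"newtons":{"type":"number"}},"required":["targets"]}

```bash
mkdir -p pics; cat > h.py <<'E'
import numpy as np, cv2
from cell import *
def cloud(p):
    h,w=p["depth"].shape; f=h/2/np.tan(np.radians(p["vertical_fov"])/2)
    v,u=np.mgrid[:h,:w]; z=p["depth"]
    c=np.stack([(u-p["cx"])/f*z,(v-p["cy"])/f*z,z,np.ones_like(z)],-1)
    return (c@np.linalg.inv(p["view"]).T)[...,:3]
def save(p,n): cv2.imwrite("pics/"+n,cv2.cvtColor(p["pixels"],cv2.COLOR_RGB2BGR))
E
python3 - <<'E'
from h import *
s=get_state();print(s)
for n in("top","side"):
    p=read_camera(n);save(p,n+".png");np.savez(n+".npz",pix=p["pixels"],pts=cloud(p),depth=p["depth"]);pts=cloud(p)
    print(n,p["vertical_fov"],np.linalg.inv(p["view"])[:3].round(3).tolist())
    for t in("square_tube","thin_pipe","wide_pipe","tall_pipe","pad_1","pad_4","magnet","jar"):
        r=look_for(t,p)
        for b in r[:2]:
            u,v=map(int,b["bbox"][:2]);print(t,round(b["score"],2),np.round(b["bbox"]).tolist(),pts[v,u].round(3))
E
```

```text
{'clock': 0.0, 'q': array([-7.77502335e+01,  2.42839074e+01,  9.34336759e+01,  2.01226386e-03,
        6.23730114e+01, -1.08879196e+00]), 'qvel': array([ 0.02685335,  0.04361731,  0.0379552 , -0.00020472, -0.01584159,
        0.01829584]), 'effort': array([ 8.79813888e-04, -5.57387567e+01, -2.81745476e+01, -9.11235315e-05,
        7.15679504e-03, -2.91771778e-05]), 'tool_pos': array([ 0.14410154, -0.60757422,  0.23053603]), 'ee_rot': array([-1.79909456e+02, -3.50250402e-03,  1.33376211e+01]), 'force': array([-1.22665082, -0.42253155,  0.52176166]), 'ft_torque': array([ 0.01940576, -0.00687946, -0.04664065]), 'gripper_force': 0.0, 'gripper_width': 0.08531423849762595}
top 46.599787030053214 [[-0.002, -0.998, 0.068, 0.42], [-1.0, 0.002, 0.007, 0.016], [-0.007, -0.068, -0.998, 1.238]]
square_tube 0.56 [323.0, 235.0, 23.0, 22.0] [ 0.438 -0.101 -0.001]
thin_pipe 0.72 [133.0, 258.0, 20.0, 10.0] [ 0.381  0.381 -0.002]
thin_pipe 0.59 [187.0, 284.0, 20.0, 15.0] [0.313 0.243 0.001]
wide_pipe 0.74 [242.0, 241.0, 28.0, 24.0] [ 0.424  0.104 -0.001]
tall_pipe 0.62 [403.0, 264.0, 30.0, 20.0] [ 0.36
[... 404 characters left out ...]
-0.349, 0.473, 0.143], [-0.587, 0.46, -0.666, 0.549], [0.015, -0.817, -0.577, 0.484]]
square_tube 0.94 [336.0, 204.0, 29.0, 25.0] [ 0.436 -0.073  0.038]
thin_pipe 0.91 [204.0, 375.0, 30.0, 52.0] [0.368 0.383 0.059]
thin_pipe 0.88 [239.0, 335.0, 28.0, 47.0] [0.372 0.315 0.058]
wide_pipe 0.83 [294.0, 241.0, 37.0, 59.0] [0.414 0.123 0.074]
tall_pipe 0.87 [411.0, 167.0, 26.0, 51.0] [ 0.355 -0.272  0.067]
pad_1 0.82 [210.0, 225.0, 33.0, 26.0] [0.625 0.117 0.012]
pad_1 0.71 [257.0, 183.0, 31.0, 13.0] [ 0.652 -0.075  0.012]
pad_4 0.82 [210.0, 225.0, 33.0, 26.0] [0.625 0.117 0.012]
pad_4 0.71 [257.0, 183.0, 31.0, 13.0] [ 0.652 -0.075  0.012]
magnet 0.87 [184.0, 245.0, 36.0, 24.0] [0.621 0.193 0.008]
```

View pics/top.png

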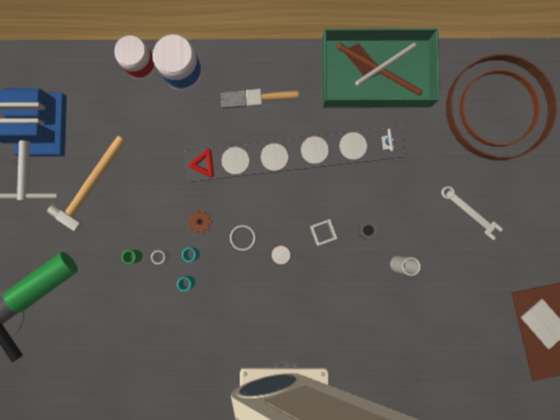

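View pics/side.png

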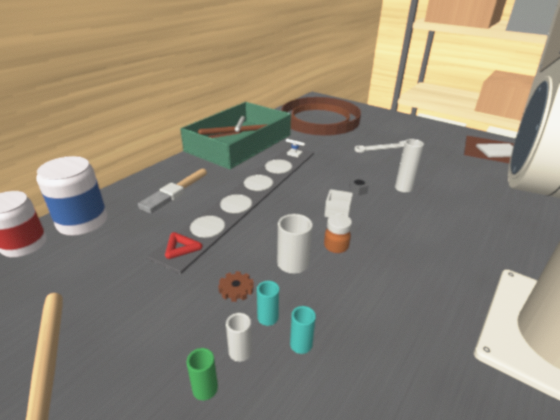

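The top picture shows the magnet at (202,163), beside pad_1, with pads at (235,160), (274,157), (315,150) and (353,146). So pad_1 takes the square tube, pad_2 the thin pipe, pad_3 the wide pipe and pad_4 the tall pipe.

The thin-pipe candidates are (130,257) green, (158,257) grey, and (189,255) and (184,284) turquoise. Only the grey one fits, being bare steel; I'll confirm it in a crop.

```bash
python3 - <<'E'
from h import *
d={n:np.load(n+".npz") for n in("top","side")}
im=d["top"]["pix"][225:305,105:215][...,::-1]
im2=d["side"]["pix"][270:400,170:330][...,::-1]
cv2.imwrite("pics/crop.png",np.hstack([cv2.resize(im,(550,400)),cv2.resize(im2,(240,400))]))
g={"square":((0.43,-0.09),.04),"thin":((0.378,0.315),.065),"wide":((0.42,0.11),.09),"tall":((0.36,-0.275),.12),"jar":((.39,.01),.062)}
P=d["top"]["pts"];S=d["side"]["pts"]
for k,(c,h) in g.items():
    for nm,Q in(("top",P),("side",S)):
        m=(abs(Q[...,2]-h)<.008)&(np.hypot(Q[...,0]-c[0],Q[...,1]-c[1])<.055)
        q=Q[m][:,:2].astype(np.float32)
        if len(q)>4:
            (cx,cy),r=cv2.minEnclosingCircle(q);rr=cv2.minAreaRect(q)
            print(k,nm,len(q),round(cx,4),round(cy,4),"dia",round(2*r,4),"rect",np.round(rr[0],4),np.round(rr[1],4),round(rr[2],1))
px=d["top"]["pix"].astype(int)
for (u,v) in((235,160),(274,157),(315,150),(353,146)):
    m=np.zeros(px.shape[:2],bool);m[v-18:v+19,u-18:u+19]=1
    m&=(px.min(-1)>120);q=P[m];print("pad",m.sum(),q.mean(0).round(4),(q.max(0)-q.min(0)).round(3))
    (cx,cy),r=cv2.minEnclosingCircle(q[:,:2].astype(np.float32));print(cx,cy,r)
for nm,u,v in(("top",200,222),("top",369,230),("top",202,163),("top",388,142)):print(P[v,u].round(3))
E
```

```text
square top 138 0.4427 -0.0986 dia 0.0681 rect [ 0.4425 -0.0983] [0.05   0.0507] 19.9
square side 220 0.4417 -0.0961 dia 0.0683 rect [ 0.4422 -0.097 ] [0.0498 0.055 ] 20.1
thin top 101 0.3776 0.3266 dia 0.0847 rect [0.3842 0.3266] [0.0831 0.0311] 89.9
thin side 400 0.379 0.3278 dia 0.0851 rect [0.3828 0.3276] [0.0827 0.034 ] 88.9
wide top 138 0.4292 0.0977 dia 0.0596 rect [0.4293 0.098 ] [0.059  0.0568] 0.8
wide side 340 0.4288 0.0987 dia 0.0614 rect [0.4282 0.0996] [0.0587 0.0588] 84.3
tall top 107 0.363 -0.2884 dia 0.0429 rect [ 0.3636 -0.2881] [0.0396 0.0413] 26.5
tall side 137 0.3637 -0.2887 dia 0.0466 rect [ 0.363  -0.2877] [0.0443 0.0398] 83.6
jar top 268 0.3877 0.0069 dia 0.0443 rect [0.3873 0.0073] [0.0409 0.0432] 89.7
jar side 325 0.3868 0.0073 dia 0.0469 rect [0.3867 0.0088] [0.0432 0.0437] 81.0
pad 602 [0.625  0.1218 0.0179] [0.241 0.142 1.236]
0.5404548645019531 0.07555735856294632 0.13446883857250214
pad 604 [0.6348 0.0234 0.0139] [0.251 0.069 1.235]
0.545317530632019 0.021857324987649918 0.12549415230751038
pad 601 [ 0.6517 -0.0789  0.0162] [0.269 0.13  1.234]
0.5528324842453003 -0.03814534842967987 0.14343737065792084
pad 600 [ 0.6624 -0.1767  0.0141] [0.279 0.227 1.235]
0.5561773777008057 -0.09017569571733475 0.17265132069587708
[0.469 0.21  0.01 ]
[ 0.448 -0.213  0.024]
[0.619 0.206 0.011]
[ 0.666 -0.26   0.04 ]
```

View pics/crop.png

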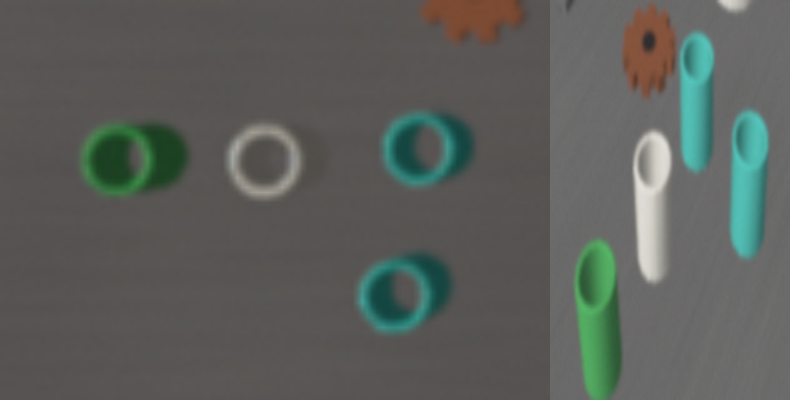

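The crop shows one grey pipe at (158,257) in the top picture, standing between the green and turquoise ones; that is the thin_pipe. I'll start with the tall pipe.

Request:
apply_moves([
  [1,0,0,0,-7.1],
  [1,0,0,0,-7.1],
  [1,0,0,0,-7.1],
  [1,0,0,0,-7.1],
  [1,0,0,0,-7.1],
  [1,0,0,0,-7.1],
  [1,0,0,0,-7.1],
  [1,0,0,0,-7.1],
  [1,0,0,0,-7.1],
  [1,0,0,0,-7.1],
  [1,0,0,0,-5.6],
], newtons=60)

```text
clock: 1.82
tool_pos: [0.1442, -0.6081, 0.2313]
ee_rot: [-180.0, -0.0, 90.3]
force: [0.4, -0.2, -0.6]
gripper_width: 0.0855
gripper_force: 0.0
```

Request:
apply_moves([
  [1,32,22,0,0],
  [1,32,22,0,0],
  [1,32,22,0,0],
  [1,32,22,0,0],
  [1,32,22,0,0],
  [1,32,22,0,0],
  [1,32,22,0,0],
  [1,32,22,0,0],
  [1,32,22,0,0],
  [1,32,22,0,0],
  [1,0,0,0,0],
])

```text
clock: 2.73
tool_pos: [0.3671, -0.2838, 0.2315]
ee_rot: [179.9, -0.1, 90.2]
force: [0.5, -0.9, -0.6]
gripper_width: 0.0849
gripper_force: 0.0
```

```bash
cat >> h.py <<'E'
from scipy.spatial.transform import Rotation as Ro
def wcloud(p,s):
    T=np.eye(4);T[:3,:3]=Ro.from_euler("xyz",s["ee_rot"],degrees=True).as_matrix();T[:3,3]=s["tool_pos"]
    q=dict(p);q["view"]=np.linalg.inv(T@p["T_tool_cam"]);return cloud(q)
def ring(Q,c,h,R=.05,dz=.006):
    m=(abs(Q[...,2]-h)<dz)&(np.hypot(Q[...,0]-c[0],Q[...,1]-c[1])<R)
    q=Q[m][:,:2].astype(np.float32)
    if len(q)<6:return None
    (x,y),r=cv2.minEnclosingCircle(q);rr=cv2.minAreaRect(q)
    return len(q),round(x,4),round(y,4),round(2*r,4),np.round(rr[0],4).tolist(),np.round(rr[1],4).tolist(),round(rr[2],1)
E
python3 - <<'E'
from h import *
s=get_state();print(s["clock"],s["tool_pos"].round(4),s["ee_rot"].round(2))
p=read_camera("wrist");save(p,"w1.png");Q=wcloud(p,s)
print("tall",ring(Q,(.3633,-.2885),.12)); print(p["T_tool_cam"].round(3).tolist())
d=np.load("top.npz");P=d["pts"];print("thin",ring(P,(.384,.315),.065,.024,.008),ring(np.load("side.npz")["pts"],(.384,.315),.065,.024,.008))
px=d["pix"].astype(int)
for (u,v) in((235,160),(274,157),(315,150),(353,146)):
    m=np.zeros(px.shape[:2],bool);m[v-18:v+19,u-18:u+19]=1
    m&=(px.min(-1)>120)&(abs(P[...,2]-.012)<.012);q=P[m][:,:2].astype(np.float32)
    print("pad",len(q),q.mean(0).round(4),np.round(cv2.minEnclosingCircle(q)[0],4),cv2.minEnclosingCircle(q)[1])
E
```

```text
2.7333 [ 0.3671 -0.2838  0.2315] [ 1.7994e+02 -8.0000e-02  9.0210e+01]
tall (647, 0.3654, -0.288, 0.0418, [0.3655, -0.2878], [0.0405, 0.0408], 42.5)
[[0.001, -0.957, -0.291, 0.075], [1.0, 0.001, 0.0, 0.0], [-0.0, -0.291, 0.957, -0.143], [0.0, 0.0, 0.0, 1.0]]
thin (46, 0.3835, 0.3032, 0.0329, [0.3843, 0.3068], [0.0231, 0.0313], 86.8) (203, 0.3824, 0.3033, 0.0343, [0.3831, 0.3062], [0.0272, 0.0336], 76.3)
pad 599 [0.6261 0.1223] [0.6271 0.1224] 0.03621053323149681
pad 603 [0.6351 0.0234] [0.6357 0.0237] 0.03614501282572746
pad 599 [ 0.6525 -0.0792] [ 0.6528 -0.0795] 0.03612527996301651
pad 599 [ 0.6628 -0.177 ] [ 0.6636 -0.1765] 0.03591305390000343
```

View pics/w1.png

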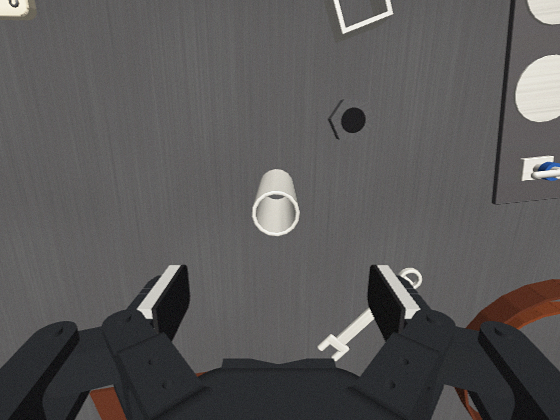

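The wrist view shows the tall pipe's rim at (276,213), and its diameter measures 41.8 mm, so it is the right one. Descending to grip it.

Request:
apply_moves([
  [1,-4.2,-1.6,20,0],
  [1,0,0,35,0],
  [1,0,0,35,0],
  [1,0,0,35,0],
  [1,0,0,30,0],
  [1,0,0,11,0],
  [0,0,0,0,0],
  [0,0,0,0,0],
  [0,0,0,0,0],
  [0,0,0,0,0],
  [0,0,0,0,0],
  [0,0,0,0,0],
], newtons=60)

```text
clock: 3.78
tool_pos: [0.3639, -0.2936, 0.0668]
ee_rot: [179.9, 0.1, 89.9]
force: [-0.4, -1.2, 7.4]
gripper_width: 0.0413
gripper_force: 60.6
```

Request:
apply_moves([
  [0,0,0,-10,0],
  [0,0,0,-25,0],
  [0,0,0,-25,0],
  [0,12,30,0,0],
  [0,12,33,0,0],
  [0,12,33,0,0],
  [0,13,34,0,0],
  [0,13,34,0,0],
  [0,13,34,0,0],
  [0,12,34,0,0],
  [0,12,34,0,0],
  [0,12,33,0,0],
])

```text
clock: 4.78
tool_pos: [0.6632, -0.1807, 0.1259]
ee_rot: [-180.0, -0.0, 90.0]
force: [0.6, -0.9, -4.4]
gripper_width: 0.0411
gripper_force: 61.6
```

Request:
apply_moves([
  [0,0,0,0,0],
  [0,0,0,0,0],
  [0,0,0,0,0],
])

```text
clock: 5.03
tool_pos: [0.6608, -0.1815, 0.1251]
ee_rot: [-179.9, -0.0, 90.0]
force: [-0.5, -0.2, -2.9]
gripper_width: 0.0412
gripper_force: 62.1
```

```bash
cat > chk.py <<'E'
from h import *
import sys
x,y,h=map(float,sys.argv[1:4])   # expected tube rim centre, height
s=get_state();print(s["clock"],s["tool_pos"].round(4),s["ee_rot"].round(2),s["gripper_width"])
p=read_camera("wrist");Q=wcloud(p,s)
for dz in(-.008,-.004,0,.004):print(dz,ring(Q,(x,y),h+dz,.04,.003))
px=p["pixels"].astype(int)
m=((px.min(-1)>150)&(abs(Q[...,2]-.012)<.006)).astype(np.uint8)
for c in cv2.findContours(m,cv2.RETR_EXTERNAL,cv2.CHAIN_APPROX_NONE)[0]:
    if len(c)>60:
        q=Q[c[:,0,1],c[:,0,0]][:,:2].astype(np.float32);A=np.c_[2*q,np.ones(len(q))]
        f=np.linalg.lstsq(A,(q**2).sum(1),rcond=None)[0];print("pad?",len(c),f[:2].round(4),"dia",round(2*np.sqrt(f[2]+f[0]**2+f[1]**2),4))
if len(sys.argv)>4:save(p,sys.argv[4])
E
python3 chk.py .663 -.177 .18 w2.png
```

```text
5.0333 [ 0.6608 -0.1815  0.1251] [-1.7988e+02 -2.0000e-02  8.9970e+01] 0.041164695633601006
-0.008 (2943, 0.663, -0.1743, 0.0798, [0.6625, -0.1753], [0.0395, 0.0727], 65.5)
-0.004 (4557, 0.6629, -0.1734, 0.0797, [0.6636, -0.1737], [0.0735, 0.0401], 25.8)
0 (4500, 0.663, -0.177, 0.0802, [0.663, -0.1725], [0.0352, 0.08], 89.5)
0.004 (1333, 0.663, -0.1769, 0.0802, [0.663, -0.1782], [0.08, 0.0205], 0.1)
pad? 244 [ 0.6647 -0.1737] dia 0.0591
pad? 263 [ 0.6538 -0.0785] dia 0.0687
```

View pics/w2.png

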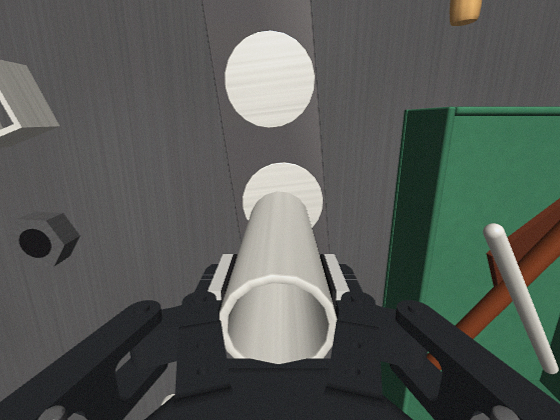

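The wrist view shows the pipe held upright, with its rim around (278,322) and pad_4 behind it at (283,200). I'll measure the rim offset.

```bash
python3 - <<'E'
from h import *
s=get_state();p=read_camera("wrist");Q=wcloud(p,s);print(s["tool_pos"].round(4))
for u,v in((278,279),(224,322),(332,322),(250,290),(306,290),(278,262),(278,230),(278,200),(252,230),(310,230)):print(u,v,Q[v,u].round(4))
m=(abs(Q[...,2]-.012)<.004)&(p["pixels"].min(-1)>150)
# pad_4 visible outer edge, fit with known radius
q=Q[160:235,235:330][m[160:235,235:330]][:,:2];print(q.min(0),q.max(0),"pad4 est",(q[:,0].min()+q[:,0].max())/2,q[:,1].max()-.035)
E
```

```text
[ 0.6605 -0.1819  0.1252]
278 279 [ 0.6609 -0.1576  0.1785]
224 322 [ 0.6425 -0.1734  0.1795]
332 322 [ 0.6793 -0.1737  0.1791]
250 290 [ 0.6472 -0.1871  0.1367]
306 290 [ 0.6701 -0.1615  0.1788]
278 262 [ 0.6609 -0.1561  0.1692]
278 230 [ 0.6608 -0.1562  0.1361]
278 200 [ 0.6607 -0.1556  0.0843]
252 230 [ 0.6477 -0.161   0.1233]
310 230 [ 0.6779 -0.1646  0.1135]
[ 0.62985042 -0.19922889] [ 0.69888634 -0.14173009] pad4 est 0.6643683766363605 -0.17673008894185074
```

Request:
apply_moves([
  [0,0.3,3.3,15,0],
  [0,0,0,20,0],
  [0,0,0,8,0],
  [0,0,0,2,0],
  [0,0,0,0,0],
  [0,0,0,0,0],
  [0,0,0,0,0],
])

```text
clock: 5.72
tool_pos: [0.6652, -0.1818, 0.0802]
ee_rot: [180.0, -0.0, 89.9]
force: [-1.1, -0.4, -3.3]
gripper_width: 0.0415
gripper_force: 62.1
```

Request:
apply_moves([
  [0,0,0,1,0],
  [0,0,0,0.5,0],
  [0,0,0,0,0],
])

```text
clock: 5.97
tool_pos: [0.6654, -0.1817, 0.079]
ee_rot: [180.0, 0.0, 89.9]
force: [-0.3, 0.2, -2.2]
gripper_width: 0.0416
gripper_force: 62.2
```

Request:
apply_moves([
  [0,0,-0.7,0.7,0],
  [0,0,0,0.5,0],
  [0,0,0,0,0],
])

```text
clock: 6.22
tool_pos: [0.6654, -0.1817, 0.0789]
ee_rot: [179.9, 0.0, 89.9]
force: [-0.5, 1.1, 5.4]
gripper_width: 0.0412
gripper_force: 62.7
```

Request:
apply_moves([
  [0.6,0,0,0,0],
  [0.8,0,0,0,0],
  [1,0,0,0,0],
  [1,0,0,0,0],
  [1,0,0,-10,0],
  [1,0,0,-30,0],
  [1,0,0,-40,0],
  [1,0,0,-40,0],
  [1,0,0,-40,0],
  [1,0,0,0,0],
  [1,0,0,0,0],
  [1,0,0,0,0],
])

```text
clock: 7.22
tool_pos: [0.6644, -0.1815, 0.238]
ee_rot: [180.0, 0.0, 89.9]
force: [-0.1, -0.2, -0.7]
gripper_width: 0.0851
gripper_force: 0.0
```

```bash
python3 chk.py .664 -.177 .132 w3.png
```

```text
7.2167 [ 0.6644 -0.1815  0.238 ] [179.98   0.    89.94] 0.08514839163115169
-0.008 (152, 0.6666, -0.1741, 0.0399, [0.6676, -0.1745], [0.0368, 0.0383], 14.0)
-0.004 (195, 0.6669, -0.176, 0.0417, [0.6668, -0.1752], [0.0397, 0.0399], 1.1)
0 (597, 0.6669, -0.176, 0.0419, [0.667, -0.1758], [0.0407, 0.041], 14.9)
0.004 (45, 0.667, -0.1757, 0.0402, [0.6673, -0.1761], [0.0382, 0.0376], 86.7)
pad? 79 [ 0.5398 -0.4236] dia 0.0411
pad? 90 [ 0.6723 -0.2622] dia 0.0294
pad? 191 [ 0.6647 -0.1756] dia 0.0604
pad? 180 [ 0.6539 -0.0785] dia 0.0688
pad? 133 [0.636  0.0081] dia 0.0437
```

View pics/w3.png

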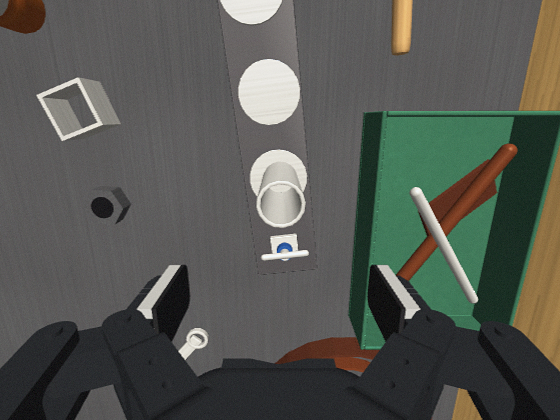

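The tall pipe stands on pad_4, with its rim at (281,205). The rim centre measures (.667,-.176) against a pad centre of (.6645,-.1765), so it is centred to about 2 mm. The wide pipe is next.

Request:
apply_moves([
  [1,31,-26,0,0],
  [1,31,-26,0,0],
  [1,31,-26,0,0],
  [1,31,-26,0,0],
  [1,31,-26,0,0],
  [1,31,-26,0,0],
  [1,31,-26,0,0],
  [1,31,-26,0,0],
  [1,31,-26,0,0],
  [1,0,0,0,0],
  [1,0,0,0,0],
  [1,0,0,0,0],
])

```text
clock: 8.27
tool_pos: [0.4308, 0.0977, 0.2369]
ee_rot: [-179.9, 0.0, 90.0]
force: [-0.2, -0.6, 0.5]
gripper_width: 0.0855
gripper_force: 0.0
```

```bash
python3 chk.py .429 .098 .09
```

```text
8.2667 [0.4308 0.0977 0.2369] [-1.7993e+02  3.0000e-02  9.0000e+01] 0.08546545946602221
-0.008 (157, 0.431, 0.1007, 0.0572, [0.4313, 0.1002], [0.0559, 0.0514], 84.3)
-0.004 (231, 0.431, 0.0984, 0.0602, [0.4319, 0.0989], [0.057, 0.0593], 27.8)
0 (748, 0.431, 0.0984, 0.0602, [0.4309, 0.0986], [0.0592, 0.0586], 46.1)
0.004 (47, 0.4309, 0.0984, 0.0584, [0.4298, 0.0989], [0.0565, 0.0549], 22.9)
pad? 73 [ 0.4398 -0.0826] dia 0.0356
pad? 108 [ 0.6602 -0.0695] dia 0.0548
pad? 147 [0.6364 0.0247] dia 0.0681
pad? 67 [0.4311 0.0985] dia 0.0518
pad? 364 [ 0.0754 -0.005 ] dia 0.1527
pad? 66 [0.4312 0.0986] dia 0.0591
pad? 166 [0.6272 0.1234] dia 0.0681
```

Request:
apply_moves([
  [1,0.7,-0.6,20,0],
  [1,0,0,38,0],
  [1,0,0,38,0],
  [1,0,0,38,0],
  [1,0,0,35,0],
  [1,0,0,17,0],
  [1,0,0,6,0],
  [0,0,0,0,0],
  [0,0,0,0,0],
  [0,0,0,0,0],
  [0,0,0,0,0],
  [0,0,0,0,0],
])

```text
clock: 9.32
tool_pos: [0.4312, 0.0984, 0.0467]
ee_rot: [179.9, -0.0, 89.9]
force: [-0.5, 0.1, -2.6]
gripper_width: 0.0594
gripper_force: 65.0
```

Request:
apply_moves([
  [0,0,0,-10,0],
  [0,0,0,-25,0],
  [0,0,0,-15,0],
  [0,-22,27.8,0,0],
  [0,-22,27.8,0,0],
  [0,-22,27.8,0,0],
  [0,-22,27.8,0,0],
  [0,-22,27.8,0,0],
  [0,-22,27.8,0,0],
  [0,-22,27.8,0,0],
  [0,-23,27.8,0,0],
  [0,0,0,0,0],
])

```text
clock: 10.32
tool_pos: [0.6585, -0.0831, 0.0979]
ee_rot: [179.5, 0.1, 89.8]
force: [1.0, 0.2, -2.5]
gripper_width: 0.0595
gripper_force: 66.4
```

Request:
apply_moves([
  [0,0,0,15,0],
  [0,0,0,12,0],
  [0,0,0,6,0],
  [0,0,0,0,0],
  [0,0,0,0,0],
  [0,0,0,0,0],
])

```text
clock: 10.82
tool_pos: [0.6527, -0.0785, 0.0632]
ee_rot: [180.0, 0.0, 90.0]
force: [-0.8, -0.2, -2.2]
gripper_width: 0.0595
gripper_force: 66.4
```

```bash
python3 - <<'E'
from h import *
s=get_state();p=read_camera("wrist");Q=wcloud(p,s);print(s["clock"],s["tool_pos"].round(4),s["gripper_width"]);save(p,"w4.png")
m=(abs(Q[...,2]-.012)<.005)&(p["pixels"].min(-1)>140)
n,l,st,_=cv2.connectedComponentsWithStats(m.astype(np.uint8))
for i in range(1,n):
    if st[i,4]>150:
        q=Q[l==i];print(st[i],"x",(q[:,0].min()+q[:,0].max())/2,np.ptp(q[:,0]),"ymax-r",q[:,1].max()-.035)
m=(Q[...,2]>.03)&(Q[...,2]<.075)&(abs(Q[...,0]-.6535)<.008)&(abs(Q[...,1]+.05)<.01)
print("front wall y (centre=+.03 less)",np.median(Q[m][:,1]) -.03 if m.any() else None,m.sum())
E
```

```text
10.8167 [ 0.6527 -0.0785  0.0632] 0.05947479679340484
[  190     0   120   131 12217] x 0.6358845166625622 0.07010310556633326 ymax-r 0.024139746220164515
[ 229  183  103   59 1185] x 0.6542352552551637 0.06902439544570038 ymax-r -0.07885862159592996
[254 260  48  12 383] x 0.6526022668520183 0.03291506420798562 ymax-r -0.13287123578131776
front wall y (centre=+.03 less) -0.07879080016914428 754
```

View pics/w4.png

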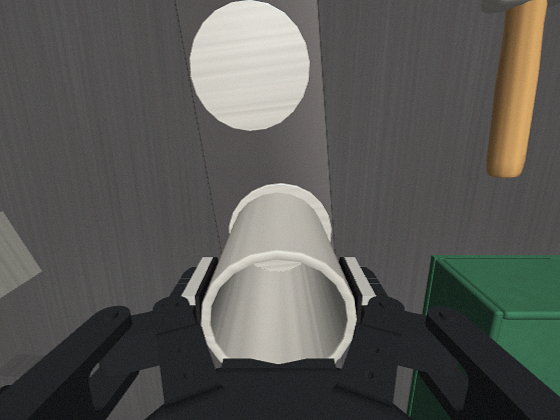

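The pipe is over pad_3, and its wall is centred in y with the pad crescent at (280,210). I'll shift it 1.3 mm in +x and lower it.

Request:
apply_moves([
  [0,0,1.3,2,0],
  [0,0,0,1.5,0],
  [0,0,0,0.7,0],
  [0,0,0,0,0],
])

```text
clock: 11.2
tool_pos: [0.6541, -0.0789, 0.0586]
ee_rot: [180.0, 0.0, 89.9]
force: [0.1, 0.3, -2.1]
gripper_width: 0.0594
gripper_force: 66.5
```

Request:
apply_moves([
  [0,0,0,0.5,0],
  [0,0,0,0.5,0],
  [0,0,0,0,0],
])

```text
clock: 11.45
tool_pos: [0.6541, -0.0789, 0.0585]
ee_rot: [180.0, -0.0, 89.9]
force: [-3.8, 1.2, 6.1]
gripper_width: 0.0594
gripper_force: 67.2
```

Request:
apply_moves([
  [0.8,0,0,0,0],
  [1,0,0,0,0],
  [1,0,0,0,0],
  [1,0,0,0,0],
  [1,0,0,-10,0],
  [1,0,0,-30,0],
  [1,0,0,-40,0],
  [1,0,0,-40,0],
  [1,0,0,-40,0],
  [1,0,0,-20,0],
  [1,0,0,0,0],
  [1,0,0,0,0],
])

```text
clock: 12.45
tool_pos: [0.6546, -0.079, 0.2397]
ee_rot: [179.8, 0.0, 89.9]
force: [0.1, -1.3, -0.5]
gripper_width: 0.0853
gripper_force: 0.0
```

```bash
python3 chk.py .654 -.079 .102
```

```text
12.45 [ 0.6546 -0.079   0.2397] [1.7978e+02 3.0000e-02 8.9940e+01] 0.08528458861876227
-0.008 (169, 0.6545, -0.0758, 0.0577, [0.6547, -0.0766], [0.0555, 0.0528], 84.2)
-0.004 (257, 0.6544, -0.0782, 0.0601, [0.6546, -0.0771], [0.0569, 0.0589], 60.6)
0 (796, 0.6544, -0.0782, 0.0601, [0.6541, -0.0782], [0.0587, 0.0589], 26.6)
0.004 (57, 0.6534, -0.0782, 0.0586, [0.6549, -0.0773], [0.055, 0.0554], 64.3)
pad? 179 [ 0.6648 -0.1757] dia 0.0604
pad? 99 [ 0.6541 -0.0857] dia 0.042
pad? 155 [ 0.6542 -0.0789] dia 0.0656
pad? 180 [0.6362 0.0241] dia 0.0687
pad? 143 [0.627  0.1086] dia 0.0467
```

Request:
apply_moves([
  [1,31.8,-22.6,0,0],
  [1,31.8,-22.6,0,0],
  [1,31.8,-22.6,0,0],
  [1,31.8,-22.6,0,0],
  [1,31.8,-22.6,0,0],
  [1,31.8,-22.6,0,0],
  [1,31.8,-22.6,0,0],
  [1,31.8,-22.6,0,0],
  [1,31.8,-22.6,0,0],
  [1,31.8,-22.6,0,0],
  [1,31.8,-22.6,0,0],
  [1,31.8,-22.6,0,0],
])

```text
clock: 13.5
tool_pos: [0.3807, 0.3035, 0.2358]
ee_rot: [-179.8, 0.1, 89.9]
force: [1.2, -0.4, 0.7]
gripper_width: 0.0856
gripper_force: 0.0
```

Request:
apply_moves([
  [1,0,0,0,0],
  [1,0,0,0,0],
  [1,0,0,0,0],
])

```text
clock: 13.75
tool_pos: [0.3824, 0.3025, 0.2362]
ee_rot: [-179.9, 0.1, 90.0]
force: [0.1, -0.1, -0.2]
gripper_width: 0.0856
gripper_force: 0.0
```

```bash
sed -i 's/h+dz,.04,/h+dz,float(sys.argv[5]) if len(sys.argv)>5 else .04,/' h.py chk.py; python3 chk.py .383 .303 .065 w5.png .028
```

```text
13.75 [0.3824 0.3025 0.2362] [-1.7989e+02  1.1000e-01  9.0000e+01] 0.08563839148724128
-0.008 (64, 0.385, 0.3051, 0.0317, [0.3853, 0.3047], [0.0289, 0.03], 2.6)
-0.004 (91, 0.3852, 0.3033, 0.0338, [0.3851, 0.3043], [0.0314, 0.0324], 62.1)
0 (304, 0.3848, 0.3031, 0.034, [0.3848, 0.3035], [0.0326, 0.0327], 89.8)
0.004 (22, 0.3849, 0.3029, 0.0329, [0.3858, 0.3041], [0.0294, 0.0304], 61.5)
pad? 103 [ 0.6556 -0.0756] dia 0.0608
pad? 99 [ 0.0898 -0.0528] dia 0.0555
pad? 221 [0.0464 0.078 ] dia 0.0969
pad? 123 [0.6305 0.128 ] dia 0.0613
```

View pics/w5.png

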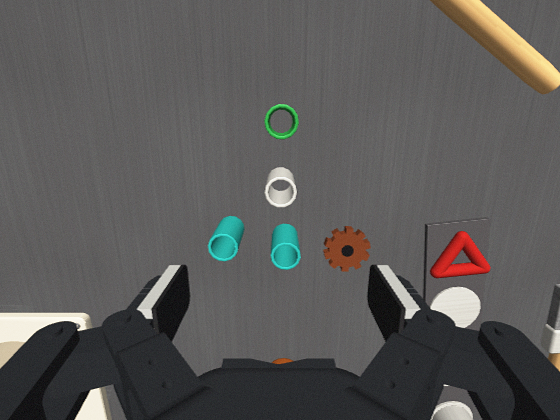

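The grey pipe's rim at (281,188) is where it was measured, between the green pipe at (282,121) and the turquoise one at (286,250). The finger sides are clear, so I'll grip it.

Request:
apply_moves([
  [1,0.7,1.9,20,0],
  [1,0,0,38,0],
  [1,0,0,38,0],
  [1,0,0,38,0],
  [1,0,0,38,0],
  [1,0,0,24,0],
  [1,0,0,8,0],
  [0,0,0,0,0],
  [0,0,0,0,0],
  [0,0,0,0,0],
  [0,0,0,0,0],
  [0,0,0,0,0],
], newtons=40)

```text
clock: 14.8
tool_pos: [0.386, 0.3044, 0.035]
ee_rot: [179.9, -0.1, 89.9]
force: [-0.3, -0.6, 5.7]
gripper_width: 0.032
gripper_force: 43.8
```

Request:
apply_moves([
  [0,0,0,0,0],
  [0,0,0,0,0],
])

```text
clock: 14.97
tool_pos: [0.386, 0.3044, 0.035]
ee_rot: [179.9, -0.1, 90.0]
force: [0.7, -1.9, 8.7]
gripper_width: 0.0318
gripper_force: 44.1
```

Request:
apply_moves([
  [0,0,0,-15,0],
  [0,0,0,-35,0],
  [0,0,0,-40,0],
  [0,0,30,0,0],
  [0,-30,25,0,0],
  [0,-30,25,0,0],
  [0,-30,25,0,0],
  [0,-31,25,0,0],
  [0,-32,25,0,0],
  [0,-32,25,0,0],
  [0,-32,25,0,0],
  [0,-32,25,0,0],
])

```text
clock: 15.97
tool_pos: [0.6156, 0.0527, 0.1241]
ee_rot: [180.0, -0.0, 89.9]
force: [0.4, 1.5, -1.2]
gripper_width: 0.032
gripper_force: 43.6
```

Request:
apply_moves([
  [0,-31,20,0,0],
  [0,0,0,0,0],
  [0,0,0,20,0],
  [0,0,0,30,0],
  [0,0,0,15,0],
  [0,0,0,5,0],
  [0,0,0,0,0],
  [0,0,0,0,0],
  [0,0,0,0,0],
])

```text
clock: 16.72
tool_pos: [0.6358, 0.0237, 0.055]
ee_rot: [179.9, -0.0, 90.0]
force: [0.1, 0.5, -2.6]
gripper_width: 0.0323
gripper_force: 43.5
```

```bash
cat > held.py <<'E'
from h import *
import sys
x,y,r,n=float(sys.argv[1]),float(sys.argv[2]),float(sys.argv[3]),sys.argv[4]
s=get_state();p=read_camera("wrist");Q=wcloud(p,s);print(s["clock"],s["tool_pos"].round(4),s["gripper_width"]);save(p,n)
m=(abs(Q[...,2]-.012)<.005)&(p["pixels"].min(-1)>140)
k,l,st,_=cv2.connectedComponentsWithStats(m.astype(np.uint8))
for i in range(1,k):
    if st[i,4]>150:
        q=Q[l==i];print(st[i],"x",(q[:,0].min()+q[:,0].max())/2,np.ptp(q[:,0]),"ymax-r",q[:,1].max()-.035)
for z in np.arange(.015,.11,.01):
    m=(abs(Q[...,2]-z)<.005)&(abs(Q[...,0]-x)<.005)&(abs(Q[...,1]-y-r)<.012)
    if m.sum()>10:print("wall centre y at z",round(z,3),round(float(np.percentile(Q[m][:,1],80)-r),4),m.sum(), "zmax",Q[m][:,2].max())
E
python3 held.py .636 .024 .017 w6.png
```

```text
16.7167 [0.6358 0.0237 0.055 ] 0.03227905726357546
[  200     1   125   136 13222] x 0.6268800091268274 0.06992590750048999 ymax-r 0.12355600745036596
[ 226  185  107   81 4591] x 0.6361795421826806 0.06982669864617408 ymax-r 0.02369758670887437
[257 324  68  37 463] x 0.6447095621366365 0.04842700993422755 ymax-r -0.0788557993771956
[  0 348  42  20 249] x 0.442339702929086 0.03473972015249166 ymax-r -0.10034414868974652
wall centre y at z 0.015 0.0327 409 zmax 0.01415643757433116
wall centre y at z 0.025 0.022 81 zmax 0.02993447032801999
wall centre y at z 0.035 0.022 103 zmax 0.03997498896422663
wall centre y at z 0.045 0.022 123 zmax 0.049944182733663356
wall centre y at z 0.055 0.0221 151 zmax 0.059864179250521066
wall centre y at z 0.065 0.0221 179 zmax 0.06998469892751427
wall centre y at z 0.075 0.0222 226 zmax 0.07999724608833839
wall centre y at z 0.085 0.022 305 zmax 0.08679334896649092
```

View pics/w6.png

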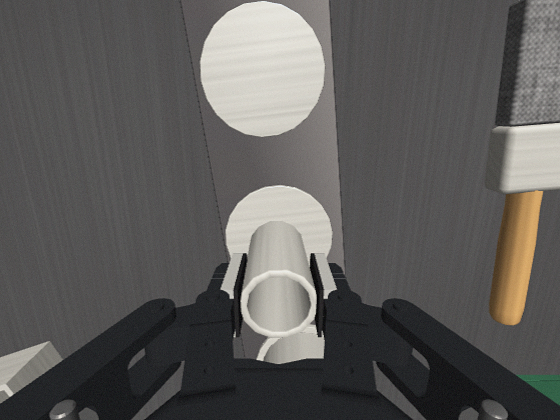

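The thin pipe is upright over pad_2, with its rim at (279,302). It needs 1.6 mm in +y before lowering.

Request:
apply_moves([
  [0,1.6,0.3,4,0],
  [0,0,0,2.5,0],
  [0,0,0,0,0],
  [0,0,0,0,0],
])

```text
clock: 17.1
tool_pos: [0.6353, 0.0252, 0.0472]
ee_rot: [180.0, -0.0, 89.9]
force: [0.5, 0.4, -1.3]
gripper_width: 0.0319
gripper_force: 43.5
```

Request:
apply_moves([
  [0,0,0,1,0],
  [0,0,0,0.5,0],
  [0,0,0,0,0],
])

```text
clock: 17.35
tool_pos: [0.6354, 0.0251, 0.047]
ee_rot: [180.0, -0.0, 89.9]
force: [-3.2, 0.8, 12.4]
gripper_width: 0.0317
gripper_force: 44.8
```

Request:
apply_moves([
  [0,0,0,0.7,0],
  [0,0,0,0.5,0],
  [0,0,0,0,0],
])

```text
clock: 17.6
tool_pos: [0.6355, 0.0252, 0.0469]
ee_rot: [179.9, -0.0, 89.9]
force: [-7.0, 0.1, 22.3]
gripper_width: 0.0318
gripper_force: 45.8
```

Request:
apply_moves([
  [0,0,0,-1.7,0],
  [0.5,0,0,0,0],
  [0.8,0,0,0,0],
  [1,0,0,0,0],
  [1,0,0,0,0],
  [1,0,0,0,0],
  [1,0,0,-10,0],
  [1,0,0,-30,0],
  [1,0,0,-40,0],
  [1,0,0,-40,0],
  [1,0,0,-40,0],
  [1,0,0,-30,0],
])

```text
clock: 18.6
tool_pos: [0.6358, 0.0251, 0.2403]
ee_rot: [179.8, -0.0, 89.9]
force: [0.6, -0.1, 0.5]
gripper_width: 0.0851
gripper_force: 0.0
```

Request:
apply_moves([
  [1,0,0,0,0],
  [1,0,0,0,0],
])

```text
clock: 18.77
tool_pos: [0.6362, 0.0251, 0.239]
ee_rot: [179.7, -0.0, 89.9]
force: [-0.8, -0.2, -0.7]
gripper_width: 0.0853
gripper_force: 0.0
```

```bash
python3 chk.py .636 .024 .077 w7.png .03
```

```text
18.7667 [0.6362 0.0251 0.239 ] [ 1.797e+02 -1.000e-02  8.994e+01] 0.08525835691718975
-0.008 (72, 0.6347, 0.0262, 0.0322, [0.6359, 0.0258], [0.0297, 0.0302], 13.2)
-0.004 (110, 0.635, 0.0238, 0.0342, [0.6361, 0.0246], [0.0309, 0.0324], 8.2)
0 (328, 0.6348, 0.0237, 0.0342, [0.6352, 0.024], [0.0331, 0.033], 88.9)
0.004 (30, 0.635, 0.0243, 0.0327, [0.6338, 0.0237], [0.0308, 0.0293], 81.0)
pad? 68 [ 0.4545 -0.1225] dia 0.1069
pad? 161 [ 0.6544 -0.0789] dia 0.0656
pad? 218 [0.6364 0.0243] dia 0.0603
pad? 177 [0.6272 0.1231] dia 0.0683
```

Request:
apply_moves([
  [1,-20.5,-32.2,0,0],
  [1,-20.5,-32.2,0,0],
  [1,-20.5,-32.2,0,0],
  [1,-20.5,-32.2,0,0],
  [1,-20.5,-32.2,0,0],
  [1,-20.5,-32.2,0,0],
  [1,0,0,0,-6.7],
  [1,0,0,0,-6.7],
  [1,0,0,0,-6.7],
  [1,0,0,0,0],
  [1,0,0,0,0],
  [1,0,0,0,0],
])

```text
clock: 19.82
tool_pos: [0.4411, -0.0975, 0.2351]
ee_rot: [-179.9, -0.1, 109.9]
force: [-0.9, 0.4, 0.1]
gripper_width: 0.0855
gripper_force: 0.0
```

```bash
python3 chk.py .4425 -.098 .04 w8.png
```

```text
19.8167 [ 0.4411 -0.0975  0.2351] [-1.7991e+02 -6.0000e-02  1.0985e+02] 0.08551039283970328
-0.008 (91, 0.4453, -0.0951, 0.0641, [0.4452, -0.0952], [0.0438, 0.0474], 18.8)
-0.004 (136, 0.4441, -0.0958, 0.068, [0.4449, -0.0972], [0.0494, 0.0508], 20.8)
0 (632, 0.4446, -0.0974, 0.0693, [0.4448, -0.0977], [0.0501, 0.0502], 20.2)
0.004 (74, 0.4432, -0.0973, 0.0652, [0.4449, -0.0973], [0.0491, 0.0496], 20.2)
pad? 94 [ 0.6665 -0.1639] dia 0.0464
pad? 177 [ 0.6545 -0.0782] dia 0.0653
pad? 69 [ 0.4342 -0.0701] dia 0.1033
pad? 78 [0.396  0.0316] dia 0.2272
pad? 230 [0.6356 0.0243] dia 0.0595
pad? 194 [0.627  0.1234] dia 0.0683
pad? 120 [ 0.0934 -0.0421] dia 0.0449
```

View pics/w8.png

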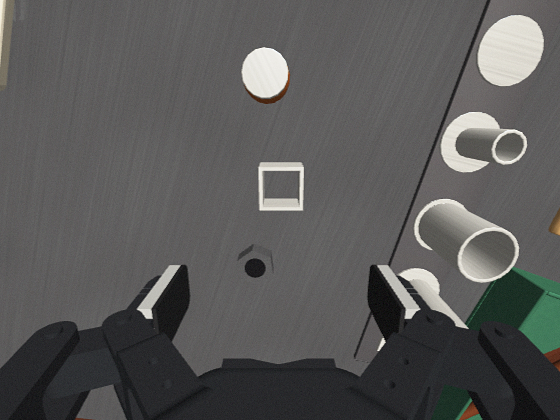

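The square tube sits square to the fingers with its centre at (281,187). The thin pipe, at (.635,.0238) against a pad centre of (.6362,.0242), is well placed. Gripping the square tube.

Request:
apply_moves([
  [1,-0.9,2.4,25,0],
  [1,0,0,39,0],
  [1,0,0,39,0],
  [1,0,0,39,0],
  [1,0,0,39,0],
  [1,0,0,32,0],
  [1,0,0,14,0],
  [0,0,0,0,0],
  [0,0,0,0,0],
  [0,0,0,0,0],
  [0,0,0,0,0],
  [0,0,0,0,0],
], newtons=50)

```text
clock: 20.87
tool_pos: [0.4453, -0.098, 0.0103]
ee_rot: [179.9, 0.1, 110.0]
force: [0.1, 0.6, -1.3]
gripper_width: 0.0493
gripper_force: 52.0
```

Request:
apply_moves([
  [0,0,0,-3,0],
  [0,0,0,-17,0],
  [0,0,0,-30,0],
  [0,0,0,-20,0],
  [0,0,0,-10,0],
  [0,0,0,0,0],
])

```text
clock: 21.37
tool_pos: [0.4459, -0.0982, 0.0914]
ee_rot: [179.7, 0.2, 110.0]
force: [0.6, -0.1, -1.1]
gripper_width: 0.0491
gripper_force: 52.4
```

Request:
apply_moves([
  [0,0,0,0,6.7],
  [0,0,0,0,6.7],
  [0,0,0,0,6.7],
  [0,0,25,0,0],
  [0,10,25,0,0],
  [0,35,0,0,0],
  [0,36,0,0,0],
  [0,36,0,0,0],
  [0,36,0,0,0],
  [0,36,0,0,0],
  [0,32,0,0,0],
  [0,0,20,0,0],
])

```text
clock: 22.37
tool_pos: [0.5103, 0.1276, 0.0873]
ee_rot: [-179.7, 0.0, 90.2]
force: [-0.4, 0.2, -1.7]
gripper_width: 0.0492
gripper_force: 52.7
```

Request:
apply_moves([
  [0,0,35,0,0],
  [0,0,35,0,0],
  [0,0,30,0,0],
  [0,0,11,0,0],
  [0,0,0,20,0],
  [0,0,0,25,0],
  [0,0,0,10,0],
  [0,0,0,3,0],
  [0,0,0,0,0],
  [0,0,0,0,0],
  [0,0,0,0,0],
])

```text
clock: 23.28
tool_pos: [0.6262, 0.1232, 0.032]
ee_rot: [179.9, -0.0, 89.9]
force: [0.9, -0.6, -1.8]
gripper_width: 0.0492
gripper_force: 52.6
```

```bash
python3 held.py .627 .1234 .025 w9.png
```

```text
23.2833 [0.6262 0.1232 0.032 ] 0.04917697647076797
[ 233  194  105   45 1527] x 0.630599784221596 0.05928274592338989 ymax-r 0.12303887659856924
[ 240  257   77   37 2769] x 0.6266764521004025 0.04473807038160338 ymax-r 0.08630139542511474
[254 351  79  13 679] x 0.6363880125693404 0.051459303787798394 ymax-r 0.020392751531755404
wall centre y at z 0.015 0.1305 395 zmax 0.014566819098850659
wall centre y at z 0.025 0.1239 92 zmax 0.02999829494263323
wall centre y at z 0.035 0.1239 142 zmax 0.03994999258205495
wall centre y at z 0.045 0.1239 170 zmax 0.04999613494534902
wall centre y at z 0.055 0.124 210 zmax 0.059950005258625816
wall centre y at z 0.065 0.1236 289 zmax 0.064054264789078
```

View pics/w9.png

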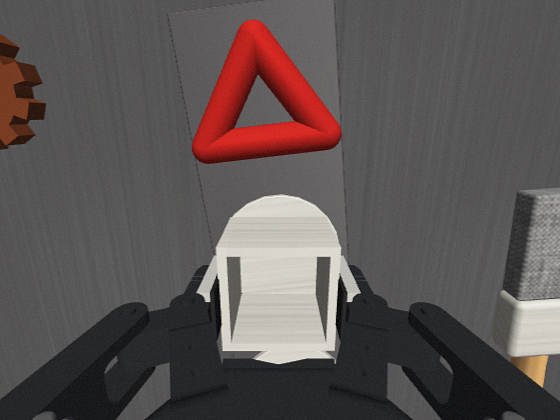

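The square tube is upright over pad_1, with its top edges spanning columns 217–342. Now small corrections and lowering.

Request:
apply_moves([
  [0,-0.5,0.7,5,0],
  [0,0,0,3,0],
  [0,0,0,1,0],
  [0,0,0,0,0],
  [0,0,0,0,0],
])

```text
clock: 23.75
tool_pos: [0.6262, 0.1225, 0.0221]
ee_rot: [180.0, -0.0, 89.9]
force: [-0.2, -0.5, 1.0]
gripper_width: 0.0494
gripper_force: 52.8
```

Request:
apply_moves([
  [0,0,0,0.8,0],
  [0,0,0,0.4,0],
  [0,0,0,0,0],
])

```text
clock: 24.0
tool_pos: [0.6262, 0.1225, 0.022]
ee_rot: [180.0, 0.0, 89.9]
force: [-4.1, -0.8, 10.8]
gripper_width: 0.0496
gripper_force: 54.3
```

Request:
apply_moves([
  [0,0,0,-0.7,0],
  [0.7,0,0,0,0],
  [0.9,0,0,0,0],
  [1,0,0,0,0],
  [1,0,0,0,0],
  [1,0,0,-10,0],
  [1,0,0,-30,0],
  [1,0,0,-40,0],
  [1,0,0,-40,0],
  [1,0,0,-40,0],
  [1,0,0,-40,0],
  [1,0,0,0,0],
])

```text
clock: 25.0
tool_pos: [0.6307, 0.1234, 0.2313]
ee_rot: [179.2, -0.1, 89.9]
force: [1.4, -0.1, 0.9]
gripper_width: 0.0852
gripper_force: 0.0
```

Request:
apply_moves([
  [1,0,-40,0,0],
  [1,0,-40,0,0],
  [1,0,-40,0,0],
  [1,0,-40,0,0],
  [1,0,0,0,0],
  [1,0,0,0,0],
  [1,0,0,0,0],
  [1,0,0,0,0],
])

```text
clock: 25.67
tool_pos: [0.4679, 0.1229, 0.2221]
ee_rot: [179.9, -0.0, 89.9]
force: [1.1, -0.1, -0.2]
gripper_width: 0.0852
gripper_force: 0.0
```

```bash
python3 - <<'E'
from h import *
for n in("top","side"):
    p=read_camera(n);Q=cloud(p);save(p,n+"2.png")
    for k,c,h in(("sq",(.627,.1233),.052),("thin",(.6362,.0242),.077),("wide",(.654,-.0787),.102),("tall",(.6645,-.1763),.132),("jar",(.387,.007),.062)):print(n,k,c,ring(Q,c,h,.045))
E
```

```text
top sq (0.627, 0.1233) (141, 0.625, 0.1223, 0.0683, [0.6245, 0.1221], [0.0473, 0.0507], 90.0)
top thin (0.6362, 0.0242) (63, 0.633, 0.0229, 0.0345, [0.6321, 0.0235], [0.0326, 0.0322], 45.3)
top wide (0.654, -0.0787) (148, 0.6523, -0.0788, 0.0606, [0.6513, -0.0792], [0.0583, 0.0569], 0.2)
top tall (0.6645, -0.1763) (92, 0.6646, -0.1764, 0.0415, [0.664, -0.1762], [0.039, 0.0401], 45.9)
top jar (0.387, 0.007) (268, 0.388, 0.007, 0.0444, [0.3874, 0.0073], [0.0409, 0.043], 89.8)
side sq (0.627, 0.1233) (257, 0.6242, 0.1224, 0.0695, [0.625, 0.1233], [0.0517, 0.0535], 89.9)
side thin (0.6362, 0.0242) (92, 0.6323, 0.023, 0.0372, [0.6315, 0.0248], [0.033, 0.0332], 16.7)
side wide (0.654, -0.0787) (155, 0.6514, -0.0767, 0.062, [0.6509, -0.0773], [0.0583, 0.0576], 86.1)
side tall (0.6645, -0.1763) (79, 0.6641, -0.1753, 0.0439, [0.6633, -0.175], [0.0385, 0.0416], 14.5)
side jar (0.387, 0.007) (302, 0.3875, 0.0081, 0.0456, [0.387, 0.0077], [0.0429, 0.0437], 2.0)
```

View pics/side2.png

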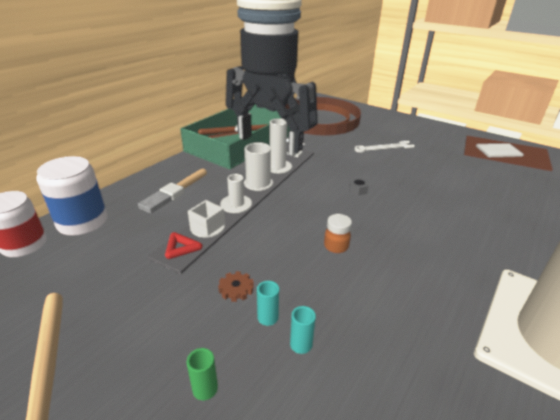

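The side view shows all four tubes upright in rising order from the magnet at (181,246): (206,218), (236,192), (258,165) and (279,145). The jar is standing at (338,233), and every tube is within about 3 mm of its pad centre.

```bash
python3 -c "
from cell import *
print(finish_job())"
```

```text
the job is handed in; nothing more can be done
None
```

I handed the job in at about 26 s: all four tubes stand upright on their pads within about 3 mm of centre, rising from the square tube by the magnet to the tall pipe at the far end, with the jar still standing where it was.

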